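# Lock the lantern's battery cap

## Task

One of the two green solar lanterns has its round grey battery cap standing up unlocked, with the cap's grip bar across the line of the lantern's two carrying-handle ears. Push that cap down and give it a quarter turn clockwise (seen from above) until it is locked and its bar lines up with the ears, then let go. Leave the cap of the other lantern, which is already locked, as it is.

Things in the scene. Friction and masses are not known exactly. Their poses are not given: they have to be found in the camera images.
- cap_grip (a point): Grip point in the unlocked cap's upright bar (56 long, 16 thick, 40 high, mm), on the turning axis, 15 mm below the bar's top, 25 mm above the cap's 56 mm disc. x runs along the bar, z up; moves with the cap. Cap sits in a 68 mm collar (top 165 mm above the ledge) on a fixed green lantern with two ears, 138 mm over the ears. Its disc stands 12 mm above the collar; a locked one 2 mm.
- cap_push (a joint): How far that cap is pressed down, m: 0 standing up, 0.014 hard down. A spring lifts it (5 N at 0, 11 N at 0.014). Lugs stop it turning beyond about 0.25 rad unless pressed beyond 0.010: press about 0.012 to turn it. Turned and let go, the lugs hold it at about 0.010.
- cap_turn (a joint): How far that cap is turned clockwise seen from above, rad: starts near 0 (bar across the line of the ears), stops at 1.5 (bar in line with the ears). Turns with light friction, about 0.1 to 0.2 N m.
- other_cap_end (a point): A point on top of one end of the grip bar of the other lantern's cap, 26 mm from that cap's turning axis. Same lantern and cap, but already locked (pressed 10 mm, bar in line with its ears); to be left alone.

How it is judged:
By the outcome, as a careful person would: the job done as asked, in the order asked, and still so for the second after the job is handed in, with the robot touching nothing.
It also fails if it takes over 32 s, if anything falls off the work surface, if the arm or the gripper's body presses on something with over 40 N, if the wrist force passes 120 N, or if a joint passes its speed limit or range.

## Robot

A 7-joint arm with a two-finger parallel gripper is mounted at the origin on the work surface. World frame = base frame: x ahead of the robot, y to its left, z up, the work surface at z = 0. Lengths are in m, angles in degrees, forces in N, time in s.
With the tool pointing down it reaches from about 0.425 to 0.95 m from the base axis. Payload 4.7 kg.
Tool frame: the origin (TCP) lies at the very end of the fingers, on their centre line; the grasp point (between the pads) lies 19 mm behind it (env.grip_depth is the distance from the TCP to the grasp point, in m); z points along the fingers, y is the line along which they close (so a half turn about z gives the same grasp; the last joint's range is limited). The gripper opens to 87 mm and grips with 3 to 60 N. Pads are 19 mm wide; open, the fingers measure 117 mm over their backs; the gripper's body (75 mm by 190 mm) begins 51 mm behind the grasp point.
Start: joints at [72.886, 26.849, -2.785, 87.806, 1.381, 65.374, -4.715], TCP at [0.18, -0.651, 0.223] pointing down, gripper open.
Joint ranges: [-148.3, 148.3], [-19.14, 114.17], [-79.39, 73.82], [5.75, 140.21], [-59.74, 239.74], [12.07, 113.84], [-152.46, 152.46]. Speed limits (degrees/s): [147.25, 147.25, 180, 180, 180, 180, 180].

## Interface

Orientations are given as a 3x3 rotation matrix whose columns are the frame's x, y, z axes.
In Python, from bench import env gives the robot as it stands. Calls block until the motion is done:
- env.goto(position, orientation): joint-space move of the TCP to a pose.
- env.move_l(position, max_speed=0.15, ori=None, max_force=None): straight line of the TCP; ori=None keeps the orientation; max_speed is the mean speed in m/s. With max_force (N) it stops when the force on the tool has changed by that much, and returns True; else False.
- env.move_j(angles): joint-space move.
- env.grip(opening): finger opening in m; the grip force is fixed at half the most; returns when the fingers have stopped.
- env.wait(seconds).
- env.ik(position, orientation): joint angles nearest the present ones, or None.
- env.read_camera(name): name is "side" or "top" or "wrist"; returns a dict with "pixels" (384x512x3 uint8, blue, green, red), "z_map" (384x512 float32, m along the optical axis (not along the pixel's ray), 0 where there is no reading), "fovy" (degrees; the focal length in pixels is half the picture's height over the tangent of half this angle, whatever the lens; pixels are square), "cx", "cy" (the principal point, pixels), "D" ([k1, k2, p1, p2, k3] as OpenCV has them; the pictures are not rectified), "rvec" (rotation vector, rad) and "tvec" (3), from world to camera coordinates, as OpenCV has them. Camera axes: x right, y down, z forward; pixel columns grow to the right and rows downward; lengths in m; the calibration is good to about 2 mm. A picture is of the moment at which its call begins.
A pose or a line that the arm cannot do raises env.MotionError and nothing moves.
- env.close_job(): hands the job in; it is judged then, once.
Trained networks look in the newest picture that a camera, given by its name, has taken for a name from the list of things; names that differ only in an ending like _2 or _b are one class to them, and where a whole thing is asked for, a point or a joint stands for the part that bears it (a point fixed in the world has none). Each returns a list of dicts, best first, with "conf" (0 to 1); they miss things now and then, are a little off and sometimes report something else, mostly with a low value. They report only what shows in the picture. A call takes as long as a camera call.
- env.find_in(camera, target): "position" ([column, row] in pixels, amid what is visible of it).
- env.silhouettes(camera, target): "region" (384x512 bool, what is visible of it) and "position" ([column, row] in pixels, amid what is visible of it).
- env.landmark_of(camera, target): "position" ([column, row] in pixels: a listed point, or the origin of a listed thing).
Readings, each from a call of its own:
- env.read_clock(): time.
- env.read_joints(): joint angles.
- env.read_dq(): joint speeds.
- env.read_joint_torque(): joint torques, N m.
- env.read_position(): TCP position.
- env.read_tool_rot(): TCP orientation.
- env.read_force(): force on the tool from outside, world axes, zero at the start.
- env.read_ft_torque(): the same for the moment, N m.
- env.read_width(): finger opening in m.
- env.read_gripper_force(): force on a finger pad.
Only numpy, scipy, OpenCV 4.12 (cv2) and the standard library are available. Lean on these libraries where they do the work, as an engineer would, in place of code of your own. Each camera call takes 0.05 s, during which the arm holds its last target. There are 200 camera calls.

## Working session

There is one attempt and no reset: what is moved stays moved. The work goes in short steps, each a Python script; the robot and the scene stay as the last script left them, time stands still between calls to the robot, and variables do not carry over. Pictures are saved under pics/ and viewed, at most 10 in all, crops included, and the job is handed in when it is done.

```bash
mkdir -p pics; cat > h.py <<'E'
import numpy as np, cv2
from bench import env
def cam(n,save=None):
    c=env.read_camera(n)
    if save: cv2.imwrite('pics/'+save,c['pixels'])
    return c
def world(c,uv,z=None):
    """pixels Nx2 -> world, with depth z (default z_map)"""
    uv=np.atleast_2d(np.asarray(uv,float)); f=192/np.tan(np.radians(c['fovy'])/2)
    K=np.array([[f,0,c['cx']],[0,f,c['cy']],[0,0,1]])
    n=cv2.undistortPoints(uv[:,None],K,np.array(c['D'],float))[:,0]
    if z is None: z=c['z_map'][np.round(uv[:,1]).astype(int),np.round(uv[:,0]).astype(int)]
    P=np.c_[n,np.ones(len(n))]*np.reshape(z,(-1,1))
    R=cv2.Rodrigues(np.array(c['rvec'],float))[0]
    return (P-np.ravel(c['tvec']))@R
E
python3 - <<'E'
from h import *
a=[]
for n in ['side','top']:
    c=cam(n); a.append(c['pixels'])
    for t in ['cap_grip','other_cap_end']:
        for d in env.landmark_of(n,t)[:3]:
            print(n,t,d, world(c,[d['position']]).round(3))
    print(n,[(d['position'],d['conf'],d['region'].sum()) for d in env.silhouettes(n,'cap_grip')[:3]])
cv2.imwrite('pics/a.png',cv2.resize(np.vstack(a),(400*1,600)) if 0 else cv2.resize(np.hstack(a),(800,300)))
cv2.imwrite('pics/top.png',a[1])
E
```

```text
side cap_grip {'position': [336.3, 172.3], 'conf': 0.79} [[ 0.484 -0.24   0.199]]
side other_cap_end {'position': [165.8, 270.1], 'conf': 0.73} [[0.561 0.235 0.206]]
side [([333.9, 174.7], 0.82, np.int64(552))]
top cap_grip {'position': [352.4, 209.4], 'conf': 0.97} [[ 0.492 -0.248  0.216]]
top other_cap_end {'position': [155.2, 181.4], 'conf': 0.57} [[0.554 0.232 0.202]]
top other_cap_end {'position': [350.0, 212.9], 'conf': 0.36} [[ 0.484 -0.243  0.21 ]]
top [([347.8, 213.5], 0.62, np.int64(397))]
```

View pics/a.png

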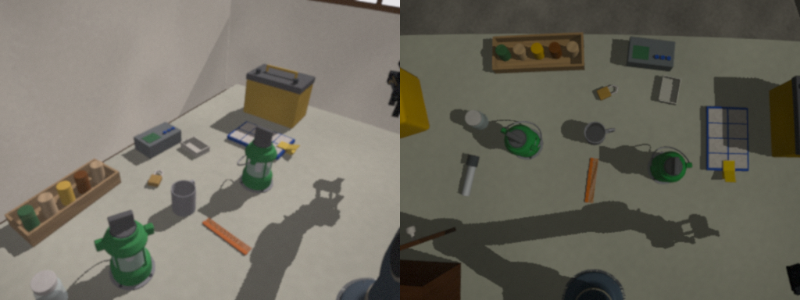

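View pics/top.png

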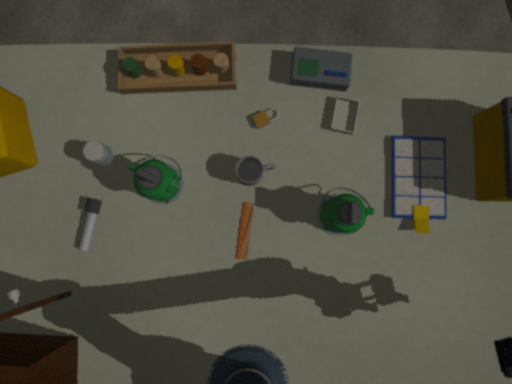

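The right-hand lantern (bar across its ears, pixel ~350,212 in the top view) is the unlocked one. The left one, at 150,178, has its bar along its ears. Next I move above the right one and look with the wrist camera.

```bash
cat >> h.py <<'E'
def R(yaw): # tool down, tool x along yaw (rad)
    c,s=np.cos(yaw),np.sin(yaw); return np.array([[c,s,0],[s,-c,0],[0,0,-1.]])
E
python3 - <<'E'
from h import *
p=np.array([.487,-.245,.36])
for y in (0,180):
    for e in (0,-86,-100):
        q=env.ik(p-[0,0,.17],R(np.radians(y+e))); print(y,e,None if q is None else np.round(q))
x=env.read_position(); env.move_l([x[0],x[1],.36],max_speed=.3)
q=env.ik(p,R(0))
env.goto(p,R(0)) if q is not None else None
print(env.read_clock(),env.read_position())
c=cam('wrist','w1.png')
for t in ['cap_grip']:
    for d in env.landmark_of('wrist',t)[:3]: print(d,world(c,[d['position']]).round(4))
for d in env.silhouettes('wrist','cap_grip')[:2]:
    v,u=np.nonzero(d['region']); P=world(c,np.c_[u,v]); 
    P=P[(abs(P[:,2]-.215)<.008)]
    print(d['conf'],len(P),P.mean(0)); r=cv2.minAreaRect((P[:,:2]*1000).astype(np.float32)); print(r, np.median(P[:,2]))
E
```

```text
0 0 [ 34.  17. -14. 107.   5.  56. -73.]
0 -86 [ -25.   28.   64.  110.  -29.   60. -124.]
0 -100 [ -25.   28.   64.  110.  -29.   60. -138.]
180 0 [ 57.  23. -45. 106.  18.  59.  95.]
180 -86 [ 48.  20. -32. 106.  12.  57.  15.]
180 -100 [ 46.  19. -29. 106.  11.  57.   2.]
2.85 [ 0.48654328 -0.24631499  0.3597576 ]
{'position': [267.4, 176.0], 'conf': 0.59} [[ 0.4936 -0.2544  0.216 ]]
0.81 949 [ 0.49042223 -0.25069105  0.21525463]
((489.0482177734375, -250.85995483398438), (15.997570037841797, 55.11246871948242), 87.88093566894531) 0.21539194333745523
```

View pics/w1.png

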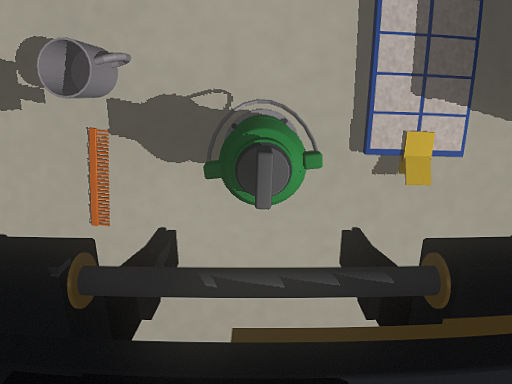

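```bash
python3 - <<'E'
from h import *
p=np.array([.4892,-.2508,.30]); y=np.radians(178)
env.goto(p,R(y)); env.grip(.05)
c=cam('wrist')
for d in env.silhouettes('wrist','cap_grip')[:1]:
    v,u=np.nonzero(d['region']); P=world(c,np.c_[u,v]); P=P[(abs(P[:,2]-.215)<.008)]
    print(len(P)); 
    if len(P)>20: print(P.mean(0),cv2.minAreaRect((P[:,:2]*1000).astype(np.float32)))
print(env.read_clock(),env.read_position(),np.round(env.read_joints()))
print(env.move_l([p[0],p[1],.183],max_speed=.1,max_force=8))
print('f',env.read_force())
env.grip(0.0); print(env.read_width(),env.read_gripper_force(),env.read_force(),env.read_ft_torque(),env.read_position(),env.read_clock())
E
```

```text
1456
[ 0.48608467 -0.25069692  0.21537228] ((487.28350830078125, -250.77174377441406), (15.890552520751953, 54.696659088134766), 88.09696960449219)
6.5333 [ 0.48919833 -0.25080471  0.30000149] [ 56.  16. -41.  97.  11.  71. 100.]
False
f [ 0.04598596 -0.50966654 -0.75807959]
0.015848024698670818 29.995403322391212 [ 0.32124029 -0.7001815   0.56039162] [-0.18107227 -0.13734223 -0.04873622] [ 0.48919581 -0.25113758  0.18305303] 8.5333
```

Gripped at 15.8 mm with a centred bar. Now press.

```bash
python3 - <<'E'
from h import *
p=np.array(env.read_position()); y0=np.radians(178)
f=lambda:print(env.read_position().round(4),np.round(env.read_force(),1),np.round(env.read_ft_torque(),2),env.read_width().__round__(4),env.read_clock())
env.move_l(p-[0,0,.0125],max_speed=.03,max_force=25); f()
z=env.read_position()[2]
for a in (15,30,45):
    env.move_l([p[0],p[1],z],max_speed=.05,ori=R(y0-np.radians(a))); f()
    if np.abs(env.read_ft_torque()).max()>1.5: break
cam('wrist','w2.png')
E
```

```text
[ 0.4893 -0.2512  0.1718] [-4.1 -0.4  9.8] [ 0.27  0.65 -0.02] 0.0155 9.1
[ 0.4892 -0.2519  0.173 ] [-3.8 -0.7  8.2] [-0.12  0.53 -0.02] 0.0156 9.5083
[ 0.4889 -0.2526  0.173 ] [-3.5 -2.6  8.1] [-0.41  0.65  0.  ] 0.0156 9.9167
[ 0.4884 -0.2532  0.173 ] [-4.8 -4.5  8. ] [-0.58  0.87  0.03] 0.016 10.325
```

View pics/w2.png

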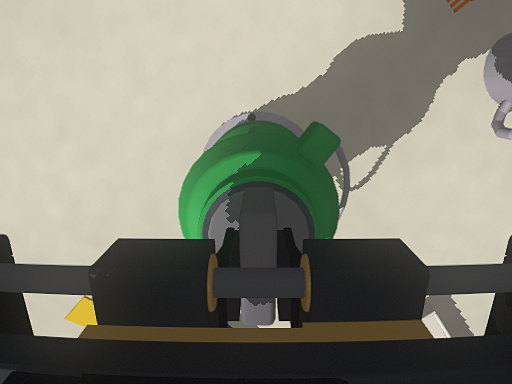

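The bar follows the fingers and the ear is at about 45° to it, so the cap is turning. I'll continue slightly deeper and find the stop by moment.

```bash
python3 - <<'E'
from h import *
y0=np.radians(178); p=[.4889,-.2512,.1695]
f=lambda:print(env.read_position().round(4),np.round(env.read_force(),1),np.round(env.read_ft_torque(),2),env.read_width().__round__(4),env.read_clock())
for a in (60,74,80,83,86,89):
    env.move_l(p,max_speed=.05,ori=R(y0-np.radians(a))); X=env.read_tool_rot()[:,0]
    print(a,178-np.degrees(np.arctan2(X[1],X[0])),end=' '); f()
    if abs(env.read_ft_torque()[2])>.6: break
cam('wrist','w3.png')
E
```

```text
60 60.10127883997174 [ 0.4878 -0.2536  0.1709] [-6.5 -3.7 10.1] [-0.74  1.03 -0.04] 0.0157 10.7833
74 74.11817495326825 [ 0.4872 -0.2538  0.1708] [-6.6 -3.3 10. ] [-0.83  1.29 -0.02] 0.0157 11.175
80 80.12830883892559 [ 0.4869 -0.2539  0.1707] [-6.2 -4.1  9.9] [-0.85  1.37 -0.02] 0.016 11.4333
83 83.0390623378301 [ 0.4868 -0.2539  0.1706] [-6.3 -4.   9.9] [-0.93  1.49  0.3 ] 0.0158 11.6833
86 85.92994894010235 [ 0.4868 -0.2541  0.1706] [-7.1 -5.9  9.9] [-1.06  1.53  0.74] 0.0164 11.9333
```

View pics/w3.png

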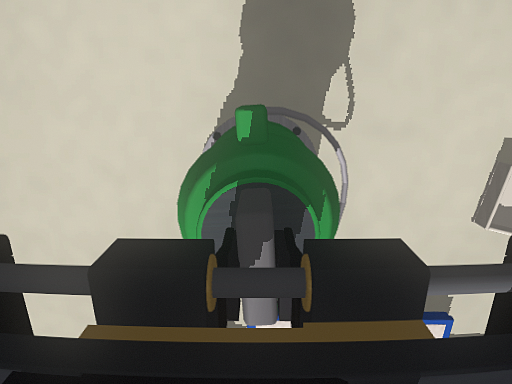

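The stop is reached at about 83°: the moment climbs there, and the bar points at the ear (pixel 252,125). Now let up gently, release, rise and check.

```bash
python3 - <<'E'
from h import *
p=np.array(env.read_position()); 
env.move_l([p[0],p[1],.1725],max_speed=.03); print(env.read_force())
env.grip(.05); print(env.read_width(),env.read_position(),env.read_force())
env.move_l([p[0],p[1],.30],max_speed=.15)
c=cam('wrist','w4.png')
for d in env.silhouettes('wrist','cap_grip')[:1]:
    v,u=np.nonzero(d['region']); P=world(c,np.c_[u,v]); z=P[:,2]; print(np.percentile(z,[50,90,99])); P=P[abs(z-.206)<.008]
    print(len(P),P.mean(0),cv2.minAreaRect((P[:,:2]*1000).astype(np.float32)))
print(env.read_force(),env.read_clock())
E
```

```text
[-3.22534057 -0.85813817  5.30024098]
0.050047625847813415 [ 0.4867799  -0.2541393   0.17252408] [-0.54255051 -0.09851983 -0.51287351]
[0.16688923 0.20617865 0.20722649]
1341 [ 0.48805067 -0.24848367  0.20538749] ((488.1578063964844, -250.59671020507812), (15.996651649475098, 56.191219329833984), 5.593522548675537)
[0.6478467  0.03911556 0.05262604] 14.25
```

View pics/w4.png

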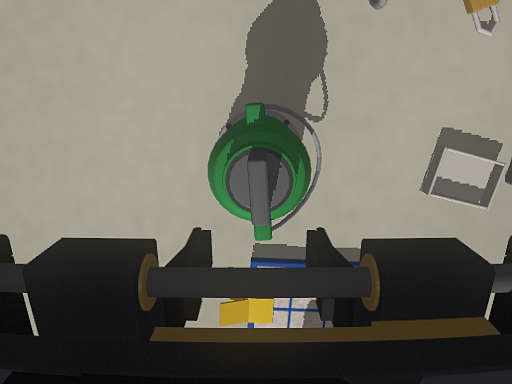

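The bar top dropped 10 mm and stays down, and the bar (258,150 to 261,225) lines up with the ears at 254,112 and 263,232. The arm is clear of everything, so I'm handing in.

```bash
python3 -c "
from bench import env
print(env.close_job())"
```

```text
the job is handed in; nothing more can be done
None
```

The right-hand lantern's cap is pressed down 10 mm, turned clockwise to its stop and locked in line with the ears, then released; I left the other lantern alone and handed the job in shortly after 14.25 s on the robot's clock.

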